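Stop the bath pump, bolt its niche flap, reset the stop

TASK

Before the pump can run, its niche flap has to be bolted: press the red mushroom stop button in until it latches down, then, with the pump stopped, slide the barrel bolt fully across into its keeper and turn its handle down all the way into the notch. Last, twist the mushroom head clockwise so that it springs back up, let go of everything, and leave the other things on the shelf where they are.

Things in the scene. Friction and masses are not known exactly. Their poses are not given: they have to be found in the camera images.
- station: Fixed grey console, 170 x 150 mm, 172 mm tall; its yellow sloping face carries the red stop button. Origin: centre of its underside; z up; front is -x. The face's outward normal (the button's axis) leans 30 degrees (0.52 rad) from vertical towards the station's -x. Face centre (foot of the axis) at (-20, 0, 135) mm in this frame. It stands left or right of the hatch.
- stop_top (a point): Centre of the top of the grip ridge on the red mushroom head; moves and turns with it. z points out along the button's axis, x along the ridge. Head 64 mm across; the ridge on it, with a white line, is 56 mm long (x), 16 mm wide (y, pinch here to turn) and 18 mm high, so the round head's top is 18 mm below this point. Button up: 63 mm out from the face.
- stop (a joint): How far the mushroom head is pressed in along its axis, m: 0 up, 0.016 fully down. Sprung (about 3 N at first, up to about 15 N while it moves; do not stop at the first resistance); pushed past about 0.0125 and let go it latches and stays at about 0.012. Once freed by a clockwise turn it springs up to 0, unless a gripper still holding it keeps it down.
- stop_knob (a joint): Turn of the mushroom head, rad, clockwise positive seen facing the head (a negative turn about stop_top's z): 0 at rest, stop at 0.9. Springs back to 0 when let go (under 0.15 N m). From about 0.7 the latch is free; 0.8 is a sure turn. Pressing does not turn it.
- hatch: Fixed mud-plastered block 200 x 220 mm, topped 110 mm up by a shut wooden flap with a barrel bolt. Origin: centre of underside; z up; front -x. Rod axis along y at x = 10, z = 127 mm; saddles and keeper reach 143 mm up. A guard rail before it (x -10 to 1, top z = 149 mm) runs y -58 to 10.5, then a 19 mm notch centred on y = 20, then a post to y = 42 mm.
- bolt (a joint): Slide of the bolt along the hatch's +y, m: 0 to about 0.012 at the start (drawn back), 0.060 fully across in its keeper (a stop). About 2 N of friction; stays where left.
- bolt_handle (a joint): Angle of the bolt's handle about the rod's axis, rad: 0 upright, growing as the top swings towards the hatch's -x (its front); 1.2 fully down in the notch (a stop). The guard rail stops it at about 0.15 unless the bolt is within about 3 mm of fully across. Light friction (0.03 N m): it stays near upright, but leant past about 0.5 it drops by its own weight.
- handle_ball (a point): Centre of the black ball, 20 mm across, at the end of the bolt's 12 mm thick steel handle, 70 mm from the rod's axis. Upright it is 197 mm above the shelf, at hatch x = +10 mm, y = -40 mm plus the slide. Fully down it is about 152 mm above the shelf at hatch x = -55 mm, y = +20 mm, 42 mm above the flap.
- lota: Bystander, loose, leave alone: aluminium lota (round water pot), 116 mm across, 110 mm tall. Origin: centre of its underside.
- soap_tray: Bystander, loose, leave alone: yellow soap tray 130 x 90 x 28 mm. Origin: centre of its underside.
- bucket_lid: Bystander, loose, leave alone: blue bucket lid, 270 mm across, with a bar grip, 34 mm tall. Origin: centre of its underside.
- scrubber: Bystander, loose, leave alone: teal hard scrubber 110 x 70 x 30 mm. Origin: centre of its underside.
- orange_bottle: Bystander, loose, leave alone: orange bottle with white twist cap, 52 mm across, 150 mm tall. Origin: centre of its underside.
- mug: Bystander, loose, leave alone: green bath mug, 90 mm across, 100 mm tall. Origin: centre of its underside.
- oil_jar: Bystander, loose, leave alone: amber jar with red cap, 70 mm across, 100 mm tall. Origin: centre of its underside.

How it is judged:
On the way, in this order (a step that is already met when the one before it is completed fails the run):
1. the mushroom button is pressed down and latched (value of joint stop above 0.0095 m), for 0.2 s.
2. with the button still latched down, the bolt is fully across and its handle down in the notch (value of joint stop above 0.0095 m and value of joint bolt above 0.052 m and value of joint bolt_handle above 1.05 rad), for 0.2 s.
3. the mushroom button has sprung back up, the bolt still home (value of joint stop below 0.003 m and value of joint bolt above 0.052 m and value of joint bolt_handle above 1.05 rad), for 0.2 s.
At the end, for the whole second after the job is handed in: The mushroom button is up (within 3 mm) and its head back at rest (within 0.15 rad), and the bolt is across (at least 52 of 60 mm) with its handle down in the notch (at least 1.05 of 1.2 rad) (all of step 3 and value of joint stop_knob below 0.15 rad); the robot touches nothing.
It fails at once if a bystander is moved by more than 30 mm (distance of any of lota, soap_tray, bucket_lid, scrubber, orange_bottle, mug, oil_jar from where it was at the start of the episode above 0.03 m).
It fails at once if a bystander is tipped by more than 20 degrees (angle between any of lota, soap_tray, bucket_lid, scrubber, orange_bottle, mug, oil_jar's own z axis and vertical above 0.35 rad).
It also fails if it takes over 64 s, if anything falls off the work surface, if the arm or the gripper's body presses on something with over 40 N, if the wrist force passes 120 N, or if a joint passes its speed limit or range.

ROBOT

A 6-joint arm with a two-finger parallel gripper is mounted at the origin on the work surface. World frame = base frame: x ahead of the robot, y to its left, z up, the work surface at z = 0. Lengths are in m, angles in rad, forces in N, time in s.
With the tool pointing down it reaches from about 0.25 to 0.725 m from the base axis. Payload 4 kg.
Tool frame: the origin (TCP) lies midway between the tips of the shut fingers; the grasp point (between the pads) lies 19 mm behind it; z points along the fingers, y is the direction in which the jaws open and shut (so a half turn about z gives the same grasp; the last joint's range is limited). The gripper opens to 85 mm and grips with 20 to 120 N. Pads are 22 mm wide; open, the fingers measure 114 mm over their backs; the gripper's body (76 mm by 85 mm) begins 54 mm behind the grasp point. The pads swing forward as they close: fully open they stand 13 mm farther back than shut.
Start: joints at [-1.209, 0.241, 0.005, 1.335, 0, 1.571], TCP at [0.177, -0.468, 0.231] pointing down, gripper open.
Joint ranges: [-2.72, 2.72], [-1.05, 1.87], [-1.09, 1.28], [-1.99, 2.15], [-1.42, 1.44], [-3.14, 3.14]. Speed limits (rad/s): [2.79, 2.79, 3.14, 3.14, 3.14, 3.14].

INTERFACE

Orientations are given as a unit quaternion [x, y, z, w].
In Python, from workcell import bot, vision gives the robot as it stands. The module is installed in compiled form; this text tells all that it offers.
- The arm moves only by the tool send_rows, never from a script. Its argument "targets" is a list that holds one entry, the list of rows, each a list of 5 numbers: the shift along the world's x, y, z in cm, then the turn about the world's z in rad, then the finger opening in cm, from 0 to 8.54. A call has 1 to 12 rows; each row is the pose to reach, as a shift and turn from the pose commanded when the call began; what a row does not reach only later rows make up. A row lasts 1/8 s, in which the tool goes at most 62.5 mm and 10.7 degrees, less where a joint would pass 70% of its speed; a pose out of reach is approached as far as the arm can. A call with a gripper value outside its range is refused whole. The fingers move at their own pace and stop on an object; the grip force is fixed at half the most. Time passes only in rows, so rows that repeat a pose let the fingers close. It gives the time, the measured TCP pose, the force and the opening at its end, in the units of the state.
- bot.get_obs(): the state, without advancing time (a new reading comes with each control period).
- vision.camera(name): name is "scene" or "top"; returns the picture (420x560x3 uint8, red, green, blue); there is no depth.
- vision.get_calibration(name): a dict with "vertical_fov" (degrees; the focal length in pixels is half the picture's height over the tangent of half this angle, whatever the lens; pixels are square), "cx", "cy" (the principal point, pixels), "k1" (the pictures are not rectified: a ray, as slopes to the right and down, at radius r is drawn at 1 + k1 r^2 times it, then the intrinsics apply), "rvec" (rotation vector, rad) and "tvec" (3), from world to camera coordinates, as OpenCV has them. Camera axes: x right, y down, z forward; pixel columns grow to the right and rows downward; lengths in m; the calibration is good to about 2 mm. A picture is of the moment at which its call begins. get_calibration takes no time and is no camera call.
- bot.job_done(): hands the job in, once; it reports no verdict.
Trained networks look in the newest picture that a camera, given by its name, has taken for a name from the list of things; names that differ only in an ending like _2 or _b are one class to them, and where a whole thing is asked for, a point or a joint stands for the part that bears it (a point fixed in the world has none). Each returns a list of dicts, best first, with "score" (0 to 1); they miss things now and then, are a little off and sometimes report something else, mostly with a low value. They report only what shows in the picture. A call takes as long as a camera call.
- vision.boxes_of(target, camera): "uv" ([column, row] in pixels, amid what is visible of it).
The state is a dict: "clock": time; "joint_pos": joint angles; "joint_vel": joint speeds; "tau": joint torques, N m; "eef_pos": TCP position; "tool_rot": TCP orientation; "ft_force": force on the tool from outside, world axes, zero at the start; "ft_torque": the same for the moment, N m; "grip_width": finger opening in m.
Only numpy, scipy, OpenCV 4.12 (cv2) and the standard library are available. Lean on these libraries where they do the work, as an engineer would, in place of code of your own. Each camera call takes 0.05 s, during which the arm holds its last target.

## Working session

There is one attempt and no reset: what is moved stays moved. The work goes in short steps, Python scripts to look and compute and a tool call to move; the robot and the scene stay as the last step left them, time stands still between calls to the robot, and variables do not carry over. Pictures are saved under pics/ and viewed, and the job is handed in when it is done.

Besides the shell and the picture viewer there is one more tool, called after ">>>" in YAML: its name, and indented under it one key for each argument. send_rows: Moves the arm, as the interface text tells. Its arguments: {"type":"object","properties":{"targets":{"type":"array"}},"required":["targets"]}

```bash
mkdir -p pics; ls
cat > h.py <<'E'
import numpy as np, cv2
from workcell import bot, vision
def cal(n):
    c=vision.get_calibration(n); f=210/np.tan(np.radians(c["vertical_fov"])/2)
    R,_=cv2.Rodrigues(np.array(c["rvec"],float)); t=np.array(c["tvec"],float).ravel()
    return f,c["cx"],c["cy"],c["k1"],R,t
def proj(n,P):
    f,cx,cy,k,R,t=cal(n); P=np.atleast_2d(P); q=P@R.T+t
    s=q[:,:2]/q[:,2:]; r2=(s**2).sum(1,keepdims=True); s=s*(1+k*r2)
    return s*f+[cx,cy]
def ray(n,uv):
    f,cx,cy,k,R,t=cal(n); d=(np.array(uv,float)-[cx,cy])/f; s=d.copy()
    for _ in range(30): s=d/(1+k*(s@s))
    v=R.T@np.array([s[0],s[1],1.]); return -R.T@t, v/np.linalg.norm(v)
def atz(n,uv,z):
    o,v=ray(n,uv); return o+v*(z-o[2])/v[2]
def tri(uvs):
    A=np.zeros((3,3));b=np.zeros(3);L=[]
    for n,uv in uvs:
        o,v=ray(n,uv);M=np.eye(3)-np.outer(v,v);A+=M;b+=M@o;L.append((o,v))
    p=np.linalg.solve(A,b); return p,[np.linalg.norm(np.cross(p-o,v)) for o,v in L]
def snap(n,name):
    im=vision.camera(n); cv2.imwrite(f"pics/{name}.png",cv2.cvtColor(im,cv2.COLOR_RGB2BGR)); return im
E
python3 - <<'E'
from h import *
o=bot.get_obs(); print(o)
for n in("scene","top"):
    snap(n,n+"0"); print(n,vision.get_calibration(n))
    for t in("station","stop_top","hatch","handle_ball","bolt","stop"):
        print(t,[(np.round(d["uv"],1).tolist(),round(d["score"],2)) for d in vision.boxes_of(t,n)[:3]])
E
```

```text
pics
{'clock': 0.0, 'joint_pos': array([-1.20901338e+00,  2.41425908e-01,  3.72898681e-03,  1.33519203e+00,
       -9.85095025e-06,  1.57078582e+00]), 'joint_vel': array([-1.41208218e-03,  1.13150598e-03,  1.89818583e-04, -2.29289318e-05,
        3.22273725e-04, -5.55723038e-04]), 'tau': array([ 1.01671176e-03, -3.72317863e+01,  2.52407742e+01,  1.69367337e-02,
       -1.06344517e-04, -9.06985548e-06]), 'eef_pos': array([ 0.17674644, -0.46704825,  0.23040831]), 'tool_rot': array([ 9.83682217e-01,  1.79911646e-01, -1.93078216e-04, -1.02835553e-03]), 'ft_force': array([-0.64956301, -0.01478235,  0.00634098]), 'ft_torque': array([-0.00496424, -0.01567284, -0.01226322]), 'grip_width': 0.08513627142650321}
scene {'vertical_fov': 50.29870581001113, 'cx': 278.27845517943433, 'cy': 214.98812205486797, 'k1': 0.008089355861797357, 'rvec': array([ 0.96833927,  2.67788549, -0.78463173]), 'tvec': array([ 0.37136381, -0.16334912,  1.90892498])}
station [([217.1, 197.1], 0.79)]
stop_top [([226.6, 179.6], 0.51), ([215.8, 198.3], 0.49)]
hatch [([310.6, 298.1], 0.79)]
handle_ball [([301.5, 274.1], 0.46)]
bolt [([300.8, 282.2], 0.45)]
stop [([228.0, 180.4], 0.45)]
top {'vertical_fov': 55.57045800598434, 'cx': 272.61764453681275, 'cy': 211.8677983706274, 'k1': 0.034354633287254153, 'rvec': array([ 2.19976672, -2.17986447,  0.09056957]), 'tvec': array([-0.01164001,  0.47491438,  1.58744091])}
station [([338.2, 186.6], 0.96)]
stop_top [([340.0, 196.5], 0.68)]
hatch [([204.4, 186.0], 0.88)]
handle_ball []
bolt [([207.0, 180.9], 0.57), ([152.1, 166.5], 0.16)]
stop [([341.7, 195.1], 0.72)]
```

Run:
```python
import cv2
for n in("scene0","top0"):
    im=cv2.imread(f"pics/{n}.png")
    print(im.shape)
im=cv2.imread("pics/top0.png")[110:260,110:410]; cv2.imwrite("pics/top0z.png",cv2.resize(im,(800,400),interpolation=cv2.INTER_CUBIC))
im=cv2.imread("pics/scene0.png")[140:360,170:430]; cv2.imwrite("pics/scene0z.png",cv2.resize(im,(700,592),interpolation=cv2.INTER_CUBIC))
```

```text
(420, 560, 3)
(420, 560, 3)
```

View pics/scene0.png

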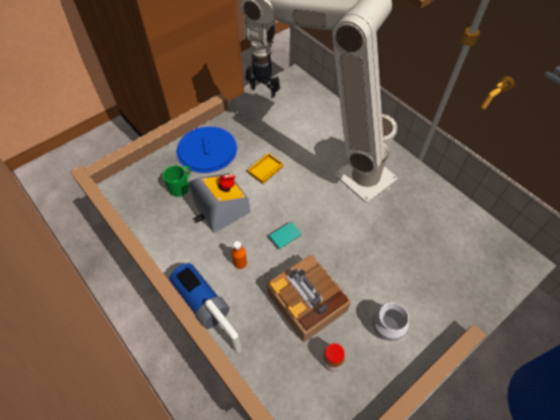

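View pics/top0.png

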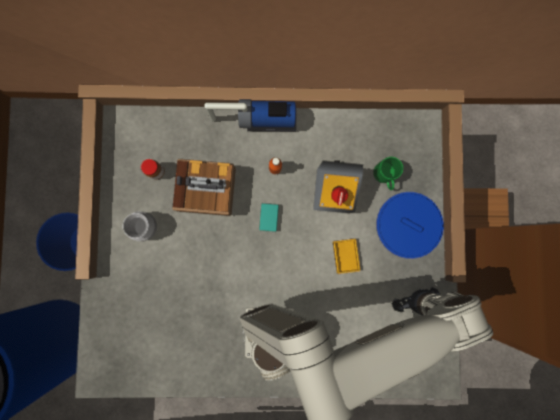

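View pics/top0z.png

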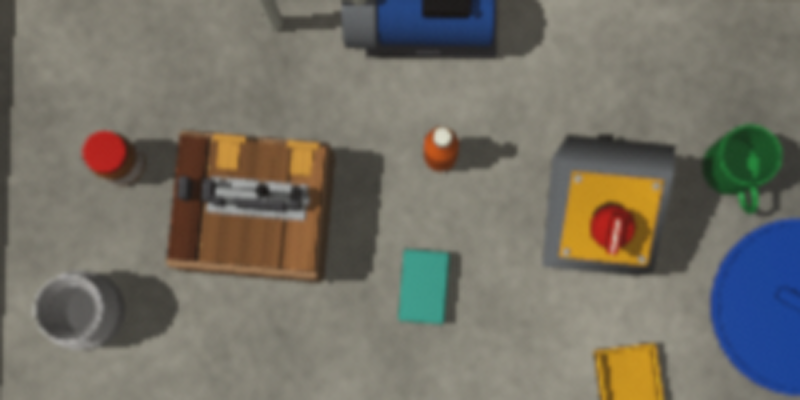

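View pics/scene0z.png

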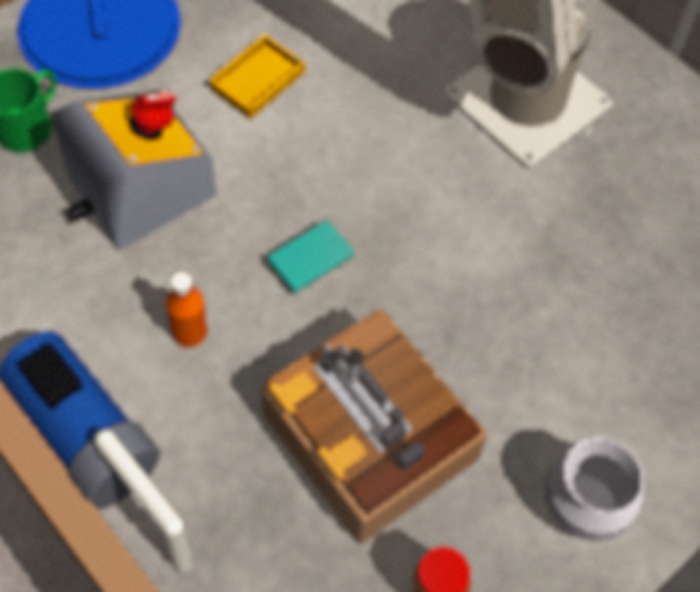

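```bash
cat > zoom.py <<'E'
import cv2,sys
src,u0,v0,w,hh,s,out=sys.argv[1:8]; u0,v0,w,hh,s=map(int,(u0,v0,w,hh,s))
im=cv2.imread(f"pics/{src}.png")[v0:v0+hh,u0:u0+w]; im=cv2.resize(im,None,fx=s,fy=s,interpolation=cv2.INTER_CUBIC)
for k in range(0,w,5):
    cv2.line(im,(int((k+.5)*s),0),(int((k+.5)*s),8 if k%10 else 14),(255,255,255),1)
    if k%10==0: cv2.putText(im,str(u0+k),(int((k+.5)*s)+2,14),0,.4,(255,255,255),1)
for k in range(0,hh,5):
    cv2.line(im,(0,int((k+.5)*s)),(8 if k%10 else 14,int((k+.5)*s)),(255,255,255),1)
    if k%10==0: cv2.putText(im,str(v0+k),(2,int((k+.5)*s)-2),0,.4,(255,255,255),1)
cv2.imwrite(f"pics/{out}.png",im)
E
python3 zoom.py top0 165 150 80 74 8 zt_h; python3 zoom.py top0 305 150 70 70 8 zt_s
python3 zoom.py scene0 260 250 100 90 6 zs_h; python3 zoom.py scene0 180 160 80 74 8 zs_s
```

```text
(no output)
```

View pics/zt_h.png

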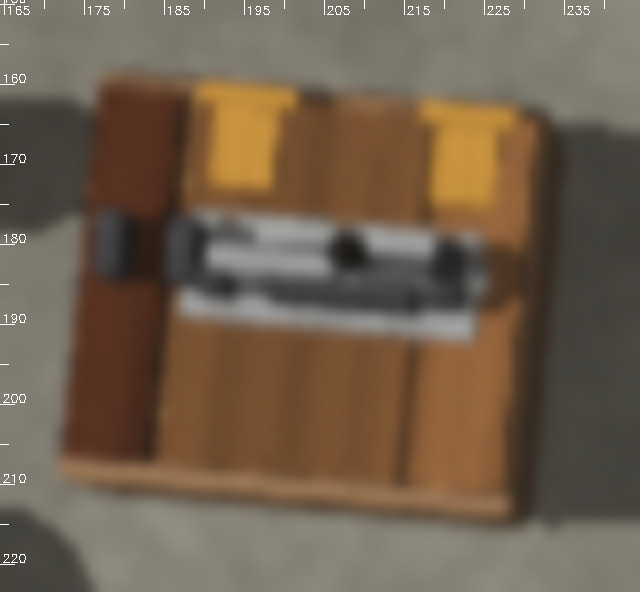

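View pics/zt_s.png

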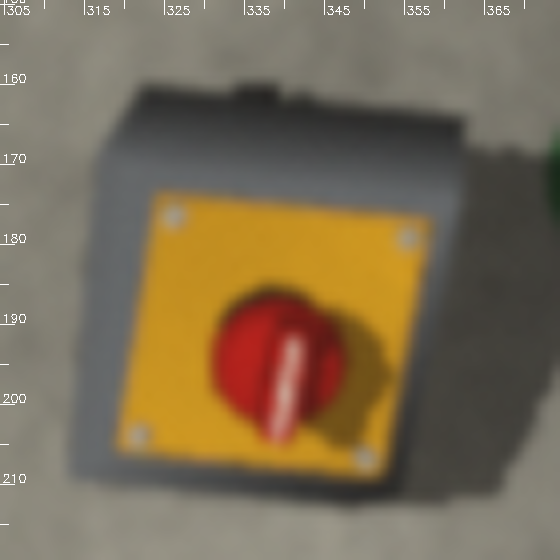

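View pics/zs_h.png

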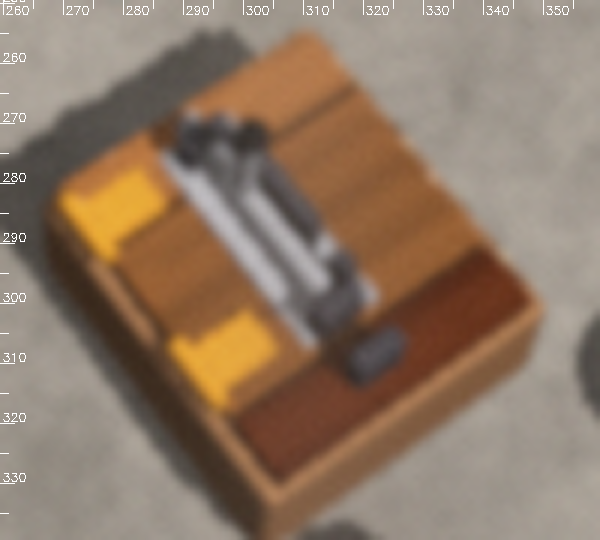

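View pics/zs_s.png

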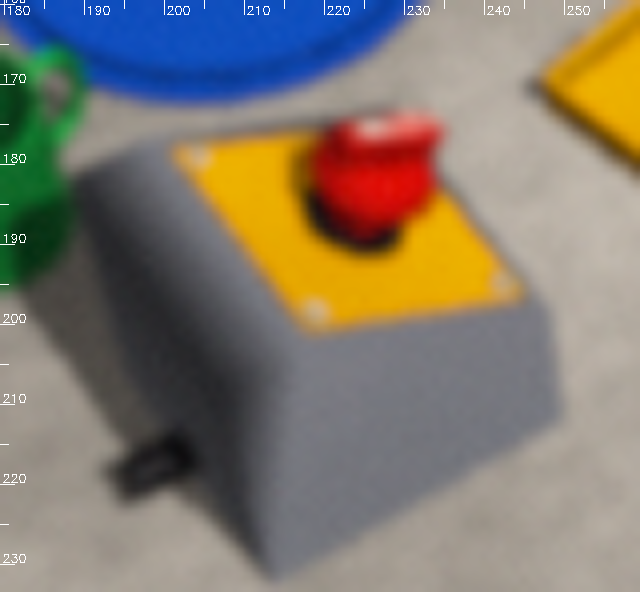

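```bash
cat > fit.py <<'E'
from h import *
from scipy.optimize import least_squares
c30,s30=np.cos(np.pi/6),.5
def Rz(a): return np.array([[np.cos(a),-np.sin(a),0],[np.sin(a),np.cos(a),0],[0,0,1]])
def pose(x,P): return np.atleast_2d(P)@Rz(x[2]).T+[x[0],x[1],0]
# station screws
bl=[("top",(326.25,176.4)),("scene",(219.0,198.25))]
br=[("top",(355.5,179.25)),("scene",(204.4,179.0))]
fl=[("top",(322.0,203.75)),("scene",(242.6,195.0))]
fr=[("top",(350.25,206.6))]
for n,k in(("bl",bl),("br",br),("fl",fl)): print(n,*[np.round(v,4) for v in tri(k)])
def smodel(x):
    a,b=x[3],x[4]  # half sizes along slope, along y
    out=[]
    for sx,sy in((1,1),(1,-1),(-1,1),(-1,-1)):
        out.append(np.array([-.020,0,.135])+sx*a*np.array([c30,0,s30])+[0,sy*b,0])
    return pose(x,np.array(out))
def res(x):
    M=smodel(x); r=[]
    for i,k in enumerate((bl,br,fl,fr)):
        for n,uv in k: r.append((proj(n,M[i])[0]-uv))
    return np.concatenate(r)
s=least_squares(res,[.5,-.25,0,.06,.055]); print("station",np.round(s.x,4),"res",np.round(s.fun,2))
st=s.x
T=pose(st,[-.020-.063*s30,0,.135+.063*c30])[0]; print("stop_top",T, proj("top",T),proj("scene",T))
# hatch
H={(1,1):[("top",(177.6,158.9)),("scene",(305.3,332.3))],(1,-1):[("top",(233.2,163.5)),("scene",(269.2,280.7))],
(-1,1):[("top",(172.25,208.25)),("scene",(350,300.3))],(-1,-1):[("top",(228.7,212.6)),("scene",(310.8,254.8))]}
for k in H: print(k,*[np.round(v,4) for v in tri(H[k])])
def resh(x):
    return np.concatenate([proj(n,pose(x,[sx*.1,sy*.11,x[3] if len(x)>3 else .11]))[0]-uv for (sx,sy),k in H.items() for n,uv in k])
h=least_squares(resh,[.5,.3,0]); print("hatch",np.round(h.x,4),np.round(h.fun,2))
h2=least_squares(resh,[.5,.3,0,.11]); print("hatch free z",np.round(h2.x,4),np.round(h2.fun,2))
for t in((207.75,180.75),(220.75,181.75)):
  for q in((301.2,272.5),(291.5,272.8)):
    p,e=tri([("top",t),("scene",q)]); loc=Rz(h.x[2]).T@(p-[h.x[0],h.x[1],0]); print(t,q,np.round(p,4),np.round(e,4),"hatch frame",np.round(loc,4))
for sl in(0,.012):
    P=pose(h.x,[.01,-.04+sl,.197]); print(sl,P,proj("top",P),proj("scene",P))
E
python3 fit.py
```

```text
bl [ 0.5973 -0.2022  0.1664] [0.0006 0.0006]
br [ 0.5878 -0.3098  0.1665] [0.0008 0.0008]
fl [ 0.5008 -0.1937  0.1091] [0.0004 0.0004]
station [ 0.5641 -0.2545 -0.0901  0.0561  0.0541] res [ 0.25  0.    0.08  0.4   0.24  0.05  0.22  0.39  0.07  0.17 -0.14  0.15
  0.1   0.13]
stop_top [ 0.51277154 -0.24986092  0.1895596 ] [[340.52322461 198.61263553]] [[229.38418563 174.87634527]]
(1, 1) [0.6694 0.3611 0.0963] [0.0008 0.0008]
(1, -1) [0.65   0.1482 0.1085] [0.0033 0.0033]
(-1, 1) [0.4798 0.376  0.0954] [0.0004 0.0004]
(-1, -1) [0.4651 0.1618 0.0918] [0.0001 0.0001]
hatch [ 0.5672  0.2622 -0.0802] [-1.66 -2.23 -0.92  0.5   0.35 -1.55 -3.47  0.33 -1.9   0.53  2.27 -1.45
 -0.2   1.38  1.38 -3.64]
hatch free z [ 0.5655  0.2611 -0.08    0.0931] [-0.36 -0.86 -0.99  1.56  1.01 -0.25 -3.15  1.84 -0.52  1.35  1.71 -0.1
  0.53  2.13  1.23 -1.9 ]
(207.75, 180.75) (301.2, 272.5) [0.5725 0.2273 0.1963] [0.0011 0.0011] hatch frame [ 0.0081 -0.0343  0.1963]
(207.75, 180.75) (291.5, 272.8) [0.5845 0.2172 0.1918] [0.0168 0.0168] hatch frame [ 0.0209 -0.0434  0.1918]
(220.75, 181.75) (301.2, 272.5) [0.5659 0.1987 0.1454] [0.015 0.015] hatch frame [ 0.0038 -0.0634  0.1454]
(220.75, 181.75) (291.5, 272.8) [0.5782 0.1878 0.1373] [0.0012 0.0012] hatch frame [ 0.0169 -0.0733  0.1373]
0 [[0.57394645 0.22151412 0.197     ]] [[209.56802774 180.12226147]] [[300.01348798 271.448582  ]]
0.012 [[0.57490748 0.23347558 0.197     ]] [[206.22438056 179.81892539]] [[302.2241762  274.20568401]]
```

>>> send_rows:
  targets:
    - [[2,2,3,0.15,0],[4,4,4,0.3,0],[6,6,4,0.45,0]]

```text
clock: 1.08
eef_pos: [0.2378, -0.4077, 0.2726]
tool_rot: [0.918, 0.397, 0.0, 0.001]
ft_force: [0.2, 0.2, -0.7]
grip_width: 0.032
```

```bash
cat > st.py <<'E'
from h import *
o=bot.get_obs(); q=o["tool_rot"]; print(round(o["clock"],2),np.round(o["joint_pos"],3),np.round(o["eef_pos"],4),"yaw",round(2*np.arctan2(q[1],q[0]),4),"F",np.round(o["ft_force"],1),np.round(o["ft_torque"],2),o["grip_width"].round(4))
E
python3 st.py
```

```text
Traceback (most recent call last):
  File "st.py", line 2, in <module>
    o=bot.get_obs(); q=o["tool_rot"]; print(round(o["clock"],2),np.round(o["joint_pos"],3),np.round(o["eef_pos"],4),"yaw",round(2*np.arctan2(q[1],q[0]),4),"F",np.round(o["ft_force"],1),np.round(o["ft_torque"],2),o["grip_width"].round(4))
                                                                                                                                                                                                                    ^^^^^^^^^^^^^^^^^^^^^
AttributeError: 'float' object has no attribute 'round'
```

```bash
sed -i 's/o\["grip_width"\].round(4)/round(o["grip_width"],4)/' st.py; python3 st.py
python3 - <<'E'
import numpy as np
T=np.array([0.51277,-0.24986,0.18956]);a=-.09
n=np.array([-.5*np.cos(a),-.5*np.sin(a),.866]); ex=np.array([np.cos(a),np.sin(a),0])
C=T-.008*ex
print("n",n,"contact TCP",C,"above30",C+.03*n)
E
```

```text
1.07 [-1.043  0.168  0.021  1.421  0.     1.283] [ 0.2378 -0.4077  0.2726] yaw 0.8163 F [ 0.2  0.2 -0.7] [0.01 0.03 0.01] 0.032
n [-0.49797637  0.04493927  0.866     ] contact TCP [ 0.50480238 -0.24914097  0.18956   ] above30 [ 0.48986309 -0.24779279  0.21554   ]
```

>>> send_rows:
  targets:
    - [[2.5,2,0,0.185,0],[5,4,0,0.37,0],[7.5,6,0,0.56,0],[10,8,0,0.745,0],[12.5,9.5,0,0.93,0],[15,11,0,1.115,0],[17.5,12.5,0,1.3,0],[20,14,0,1.49,0],[22.5,15,0,1.675,0],[24.5,16,0,1.86,0],[25.3,16,-2,2.05,0],[25.3,16,-4,2.235,0]]

```text
clock: 2.58
eef_pos: [0.4909, -0.2474, 0.2308]
tool_rot: [0.044, 0.999, -0.0, 0.0]
ft_force: [-0.4, -0.1, -0.4]
grip_width: 0.0001
```

```bash
python3 st.py
python3 - <<'E'
from h import *
snap("top","top1");snap("scene","scene1")
E
python3 zoom.py scene1 180 140 90 74 7 zs1;python3 zoom.py top1 300 150 90 74 7 zt1
```

```text
2.58 [-0.467  0.339  0.139  1.369 -0.    -0.379] [ 0.4909 -0.2474  0.2308] yaw 3.0541 F [-0.4 -0.1 -0.4] [ 0.04  0.02 -0.01] 0.0001
```

View pics/zs1.png

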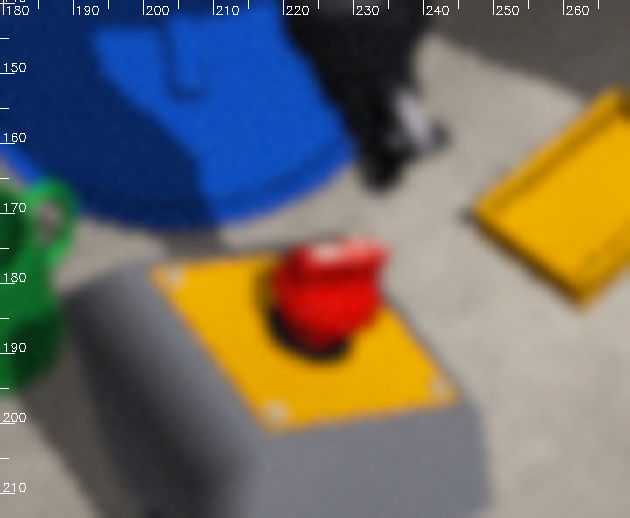

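View pics/zt1.png

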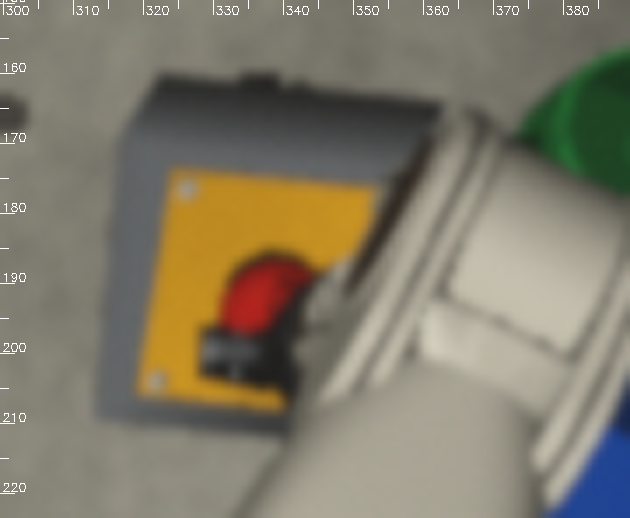

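>>> send_rows:
  targets:
    - [[0.5,0,-1.6,0,0],[1.0,-0.1,-3.3,0,0],[1.25,-0.1,-3.75,0,0],[1.5,-0.1,-4.15,0,0],[1.75,-0.1,-4.6,0,0],[1.75,-0.1,-4.6,0,0]]

```text
clock: 3.42
eef_pos: [0.5075, -0.2489, 0.1859]
tool_rot: [0.048, 0.999, -0.0, 0.0]
ft_force: [-1.7, 0.1, 2.0]
grip_width: 0.0001
```

>>> send_rows:
  targets:
    - [[0.15,0,-0.26,0,0],[0.3,0,-0.52,0,0],[0.45,0,-0.78,0,0],[0.5,0,-0.87,0,0]]

```text
clock: 3.92
eef_pos: [0.5126, -0.249, 0.1766]
tool_rot: [0.047, 0.999, -0.0, 0.0]
ft_force: [-3.0, -1.8, 4.3]
grip_width: -0.0002
```

>>> send_rows:
  targets:
    - [[0.1,0,-0.17,0,0],[0.2,0,-0.35,0,0],[0.2,0,-0.35,0,0]]

```text
clock: 4.3
eef_pos: [0.5139, -0.2491, 0.1746]
tool_rot: [0.048, 0.999, -0.001, -0.0]
ft_force: [-6.8, -1.1, 10.4]
grip_width: 0.0002
```

>>> send_rows:
  targets:
    - [[0.1,0,-0.17,0,0],[0.2,0,-0.35,0,0],[0.2,0,-0.35,0,0]]

```text
clock: 4.68
eef_pos: [0.5142, -0.2493, 0.174]
tool_rot: [0.048, 0.999, -0.002, -0.001]
ft_force: [-15.9, 1.5, 26.2]
grip_width: 0.0002
```

>>> send_rows:
  targets:
    - [[-0.5,0,0.87,0,0],[-1.5,0,2.6,0,0],[-3,3,5.2,0,0],[-5,8,8.5,0,0],[-5,13,8.5,0,0],[-5,13,8.5,0,0]]

```text
clock: 5.42
eef_pos: [0.4665, -0.1157, 0.2556]
tool_rot: [0.045, 0.999, 0.001, 0.001]
ft_force: [0.3, 0.1, 0.4]
grip_width: -0.0001
```

```bash
python3 st.py
python3 - <<'E'
from h import *
snap("top","top2");snap("scene","scene2")
import sys
E
python3 zoom.py scene2 180 150 90 74 8 zs2;python3 zoom.py top2 300 150 90 74 8 zt2
```

```text
5.42 [-2.440e-01  1.920e-01  6.000e-03  1.384e+00  1.000e-03 -1.540e-01] [ 0.4665 -0.1157  0.2556] yaw 3.052 F [0.3 0.1 0.4] [ 0.01 -0.04 -0.  ] -0.0001
```

View pics/zs2.png

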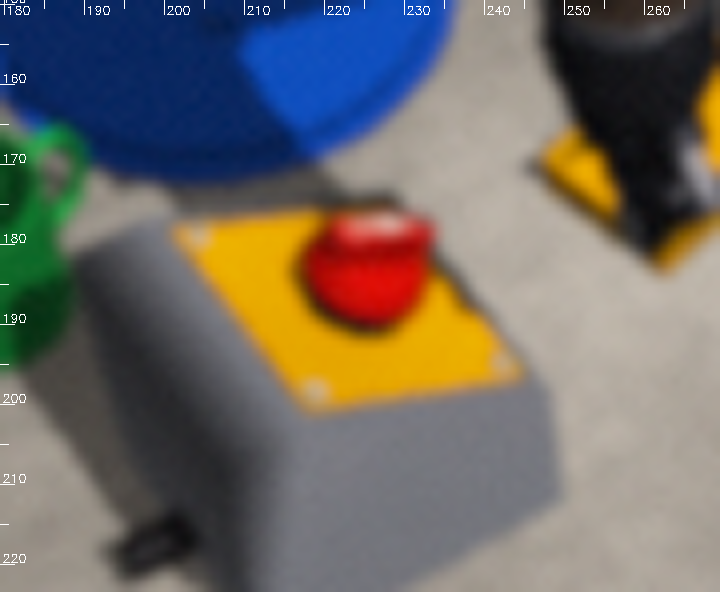

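View pics/zt2.png

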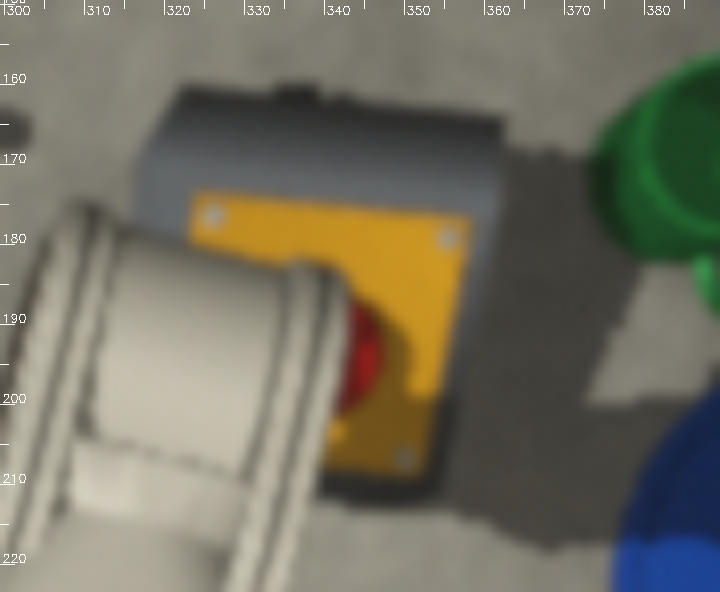

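>>> send_rows:
  targets:
    - [[1.5,5,0,0,5],[3,10,0,0,5],[4.5,15,0,0,5],[6,20,0,0,5],[7.5,25,0,0,5],[9,30,0,0,5],[10.6,34.6,0,0.01,5],[10.6,34.6,0,0.01,5],[10.6,34.6,0,0.01,5]]

```text
clock: 6.65
eef_pos: [0.5728, 0.2262, 0.2534]
tool_rot: [0.043, 0.999, -0.001, -0.001]
ft_force: [-0.5, 0.0, 0.1]
grip_width: 0.0502
```

```bash
python3 st.py
python3 - <<'E'
from h import *
snap("scene","scene3");snap("top","top3")
o=bot.get_obs(); print(proj("scene",o["eef_pos"]),proj("top",o["eef_pos"]))
E
python3 zoom.py scene3 260 220 100 90 6 zs3;python3 zoom.py top3 165 150 90 74 8 zt3
```

```text
6.65 [ 0.376  0.475  0.401  1.499 -0.     0.462] [0.5728 0.2262 0.2534] yaw 3.0556 F [-0.5  0.   0.1] [-0.02 -0.02 -0.  ] 0.0502
[[301.87100053 264.21612672]] [[205.91150065 177.95407899]]
```

View pics/zs3.png

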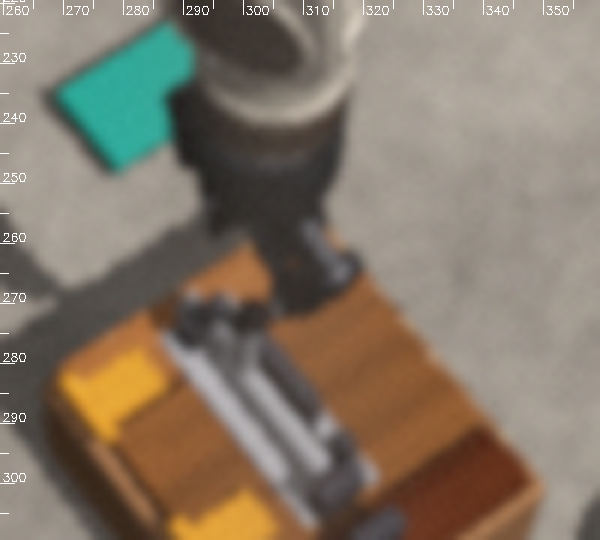

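View pics/zt3.png

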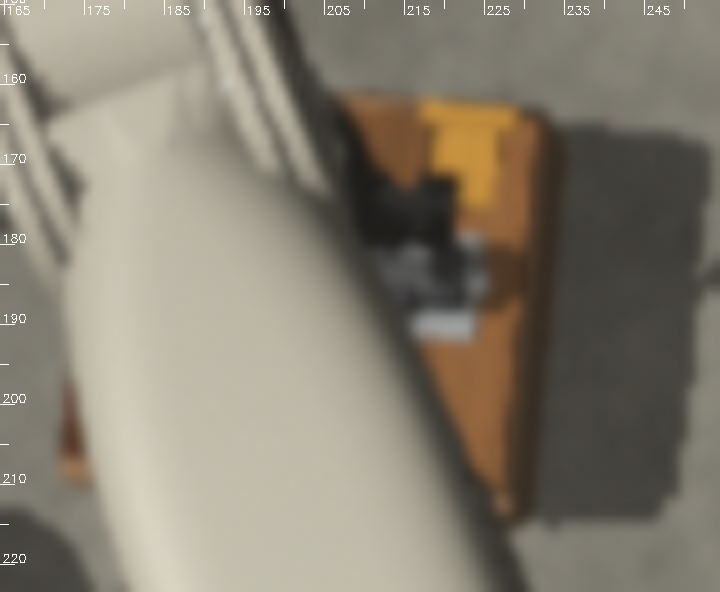

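Run:
```python
from h import *
p=np.array([.5728,.2262,.2534+.008])
for s in(-1,1):
  for d in (.025,.0395): 
    P=p+s*d*np.array([.08,.997,0]); print(s,d,proj("scene",P)[0],proj("top",P)[0])
```

```text
-1 0.025 [297.29999055 257.53530835] [212.71610233 178.2508494 ]
-1 0.0395 [294.57819317 254.18949593] [216.94454726 178.63404295]
1 0.025 [306.87945295 269.31124285] [198.1205295 176.9264874]
1 0.0395 [309.71522807 272.79730042] [193.88314329 176.54151489]
```

>>> send_rows:
  targets:
    - [[0,0.1,-2.5,0,5],[0,0.1,-5,0,5],[0,0.1,-7.6,0,5],[0,0.1,-7.6,0,5]]

```text
clock: 7.25
eef_pos: [0.571, 0.2262, 0.1768]
tool_rot: [0.043, 0.999, -0.001, -0.002]
ft_force: [-0.9, 0.2, 1.3]
grip_width: 0.0501
```

>>> send_rows:
  targets:
    - [[0,0,0,0,1.5],[0,0,0,0,1.5],[0,0,0,0,1.5],[0,0,0,0,1.5],[0,0,0,0,1.5]]

```text
clock: 7.88
eef_pos: [0.5735, 0.2283, 0.1807]
tool_rot: [0.043, 0.999, 0.0, 0.002]
ft_force: [-0.4, -2.5, 7.0]
grip_width: 0.0162
```

```bash
python3 st.py
python3 - <<'E'
from h import *
snap("scene","scene4");snap("top","top4")
E
python3 st.py
python3 zoom.py scene4 260 220 100 90 6 zs4;python3 zoom.py top4 165 150 90 74 8 zt4
```

```text
7.88 [ 3.790e-01  4.960e-01  2.460e-01  1.317e+00 -1.000e-03  4.640e-01] [0.5735 0.2283 0.1807] yaw 3.0565 F [-0.4 -2.5  7. ] [-0.38  0.11 -0.03] 0.0162
7.97 [ 3.790e-01  4.960e-01  2.460e-01  1.317e+00 -1.000e-03  4.640e-01] [0.5735 0.2284 0.1807] yaw 3.0565 F [-0.3 -2.   6.2] [-0.4   0.08 -0.03] 0.0167
```

View pics/zs4.png

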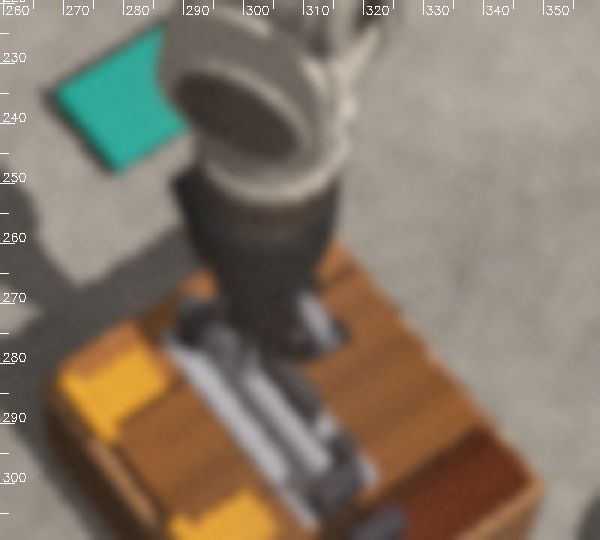

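View pics/zt4.png

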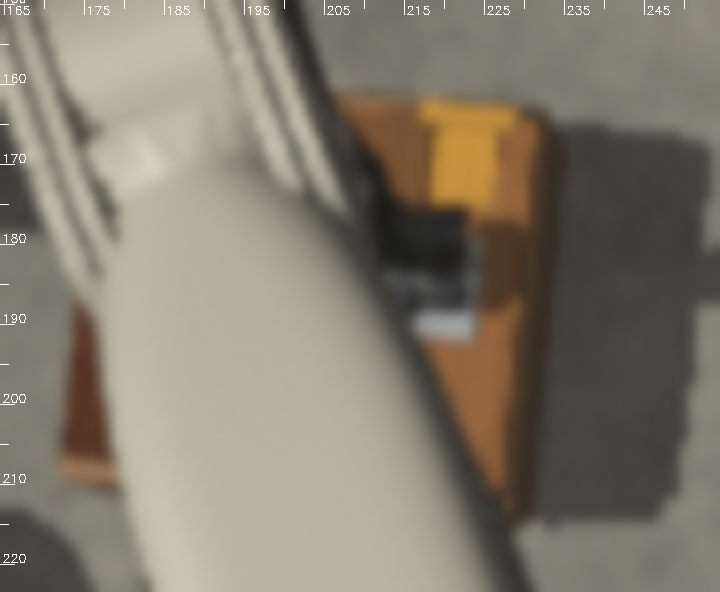

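>>> send_rows:
  targets:
    - [[0.04,0.5,0,0,1],[0.08,1,0,0,1],[0.12,1.6,0,0,1],[0.18,2.2,0,0,1],[0.22,2.8,0,0,1],[0.27,3.4,0,0,1],[0.32,4,0,0,1],[0.36,4.5,0,0,1],[0.36,4.5,0,0,1]]

```text
clock: 9.1
eef_pos: [0.577, 0.2743, 0.1807]
tool_rot: [0.042, 0.999, 0.001, 0.002]
ft_force: [-0.2, -0.2, 6.3]
grip_width: 0.0164
```

```bash
python3 st.py
```

```text
9.1 [0.444 0.54  0.319 1.345 0.    0.528] [0.577  0.2743 0.1807] yaw 3.0573 F [-0.2 -0.2  6.3] [-0.11  0.08 -0.03] 0.0164
```

>>> send_rows:
  targets:
    - [[0.03,0.3,0,0,1],[0.05,0.6,0,0,1],[0.05,0.6,0,0,1]]

```text
clock: 9.48
eef_pos: [0.5775, 0.2799, 0.1807]
tool_rot: [0.042, 0.999, 0.001, 0.002]
ft_force: [-1.5, -1.6, 6.4]
grip_width: 0.0168
```

>>> send_rows:
  targets:
    - [[0.02,0.3,0,0,1],[0.04,0.5,0,0,1],[0.04,0.5,0,0,1]]

```text
clock: 9.85
eef_pos: [0.5776, 0.2813, 0.1806]
tool_rot: [0.043, 0.999, -0.002, 0.001]
ft_force: [-1.4, -10.0, 8.4]
grip_width: 0.0167
```

>>> send_rows:
  targets:
    - [[-0.7,-0.1,-0.04,0,1],[-1.4,-0.1,-0.14,0,1],[-2.1,0,-0.3,0,1],[-2.7,0.05,-0.55,0,1],[-3.4,0.1,-0.9,0,1],[-3.95,0.15,-1.22,0,1],[-3.95,0.15,-1.22,0,1]]

```text
clock: 10.72
eef_pos: [0.537, 0.2863, 0.1663]
tool_rot: [0.042, 0.999, 0.0, -0.0]
ft_force: [-0.1, 0.7, 0.2]
grip_width: 0.0103
```

```bash
python3 st.py
python3 - <<'E'
from h import *
snap("scene","scene5")
E
python3 zoom.py scene5 260 220 100 90 6 zs5
```

```text
10.72 [4.890e-01 4.880e-01 1.960e-01 1.279e+00 1.000e-03 5.740e-01] [0.537  0.2863 0.1663] yaw 3.0575 F [-0.1  0.7  0.2] [ 0.03  0.02 -0.02] 0.0103
```

View pics/zs5.png

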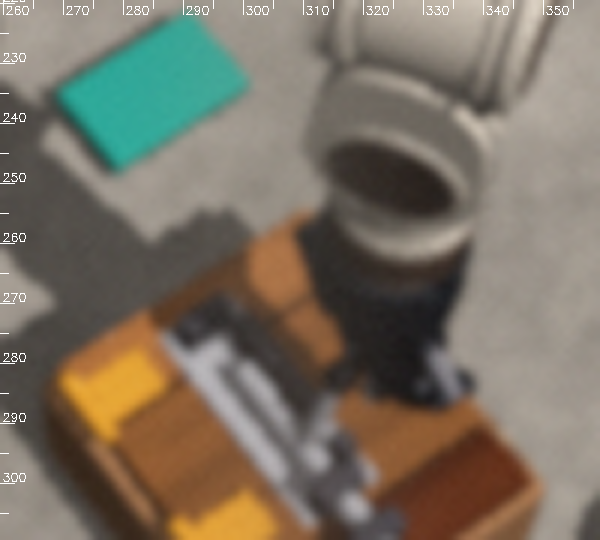

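Run:
```python
from h import *
A=np.array([.5775,.2813,.127])
for th in (0,.15,.3,.5,.8,1.2):
    P=A+.07*np.sin(th)*np.array([-.997,.08,0])+[0,0,.07*np.cos(th)]; print(th,P,proj("scene",P)[0],proj("top",P)[0])
```

```text
0 [0.5775 0.2813 0.197 ] [311.51960005 285.20325851] [192.8352008  178.94984386]
0.15 [0.56707071 0.28213685 0.19621398] [314.10369306 283.55632975] [192.57764412 181.86929347]
0.3 [0.55687564 0.28295491 0.19387355] [316.58260095 282.15698957] [192.4090366  184.78416936]
0.5 [0.54404089 0.28398478 0.18843078] [319.62078601 280.73053175] [192.329177   188.53483089]
0.8 [0.52743572 0.28531719 0.17576947] [323.35803956 279.62965165] [192.52114413 193.53539548]
1.2 [0.51245299 0.28651942 0.15236504] [326.34521563 280.16753798] [193.30703627 198.32677342]
```

>>> send_rows:
  targets:
    - [[-0.3,0,2,0,1],[-0.3,0,5,0,0],[0,0,7,0,0],[3,-0.2,7,0,0],[5.8,-0.3,7,0,0],[5.8,-0.3,7,0,0],[5.8,-0.3,4,0,0],[5.8,-0.3,1.2,0,0],[5.8,-0.3,1.2,0,0]]

```text
clock: 11.9
eef_pos: [0.593, 0.2823, 0.1754]
tool_rot: [0.042, 0.999, -0.001, -0.003]
ft_force: [0.3, -0.6, 0.4]
grip_width: 0.0002
```

```bash
python3 st.py
python3 - <<'E'
from h import *
snap("scene","scene6")
E
python3 zoom.py scene6 260 220 100 90 6 zs6
```

```text
11.9 [0.444 0.59  0.389 1.377 0.    0.528] [0.593  0.2823 0.1754] yaw 3.0574 F [ 0.3 -0.6  0.4] [ 0.04 -0.01 -0.  ] 0.0002
```

View pics/zs6.png

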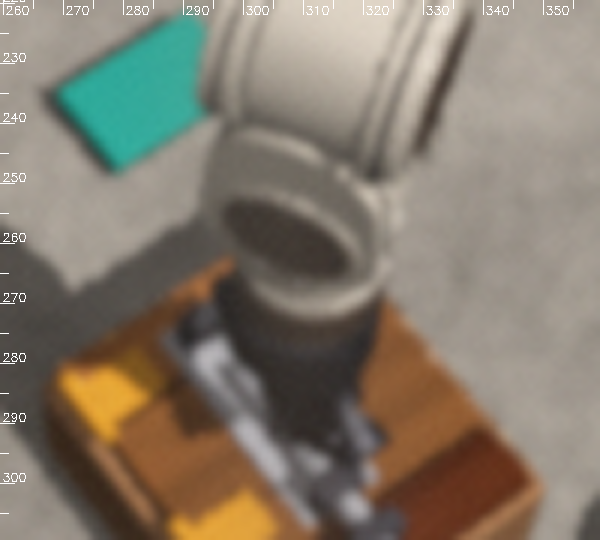

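>>> send_rows:
  targets:
    - [[-0.6,0.05,0,0,0],[-1.2,0.1,0,0,0],[-1.8,0.15,0,0,0],[-2.4,0.2,0,0,0],[-3,0.25,-0.1,0,0],[-3.6,0.3,-0.3,0,0],[-4.2,0.3,-0.5,0,0],[-4.6,0.35,-0.7,0,0]]

```text
clock: 12.95
eef_pos: [0.5489, 0.2863, 0.1712]
tool_rot: [0.042, 0.999, -0.0, -0.0]
ft_force: [0.3, -0.0, 0.6]
grip_width: 0.0001
```

```bash
python3 st.py
python3 - <<'E'
from h import *
snap("scene","scene7")
E
python3 zoom.py scene7 260 220 100 90 6 zs7
```

```text
12.95 [0.481 0.507 0.24  1.304 0.    0.565] [0.5489 0.2863 0.1712] yaw 3.0569 F [ 0.3 -0.   0.6] [ 0.02 -0.    0.01] 0.0001
```

View pics/zs7.png

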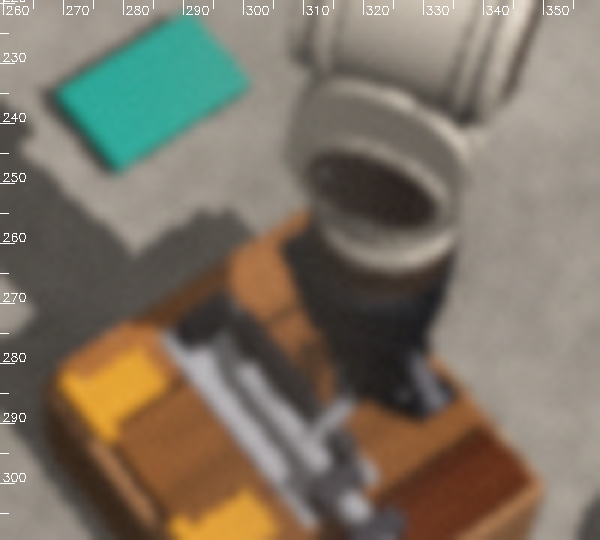

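>>> send_rows:
  targets:
    - [[0.3,0,3,0,0],[0,0,6,0,0],[-2,-4,7,0,0],[-4,-9,7,0,0],[-6,-13,7,0,0],[-6,-13,7,0,0]]

```text
clock: 13.75
eef_pos: [0.4882, 0.154, 0.2419]
tool_rot: [0.044, 0.999, -0.0, -0.0]
ft_force: [0.9, 0.1, 0.1]
grip_width: 0.0
```

```bash
python3 st.py
python3 - <<'E'
from h import *
snap("scene","scene8"); snap("top","top8")
for c in("scene","top"): print([(np.round(d["uv"],1).tolist(),round(d["score"],2)) for d in vision.boxes_of("handle_ball",c)[:3]])
E
python3 zoom.py scene8 260 220 100 90 6 zs8;python3 zoom.py top8 165 150 90 74 8 zt8
```

```text
13.75 [ 0.306  0.26   0.059  1.37  -0.     0.394] [0.4882 0.154  0.2419] yaw 3.0533 F [0.9 0.1 0.1] [ 0.08 -0.08  0.02] 0.0
[]
[]
```

View pics/zs8.png

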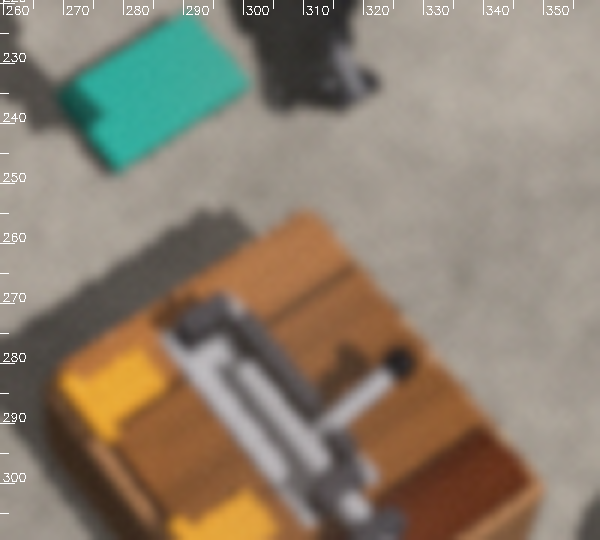

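View pics/zt8.png

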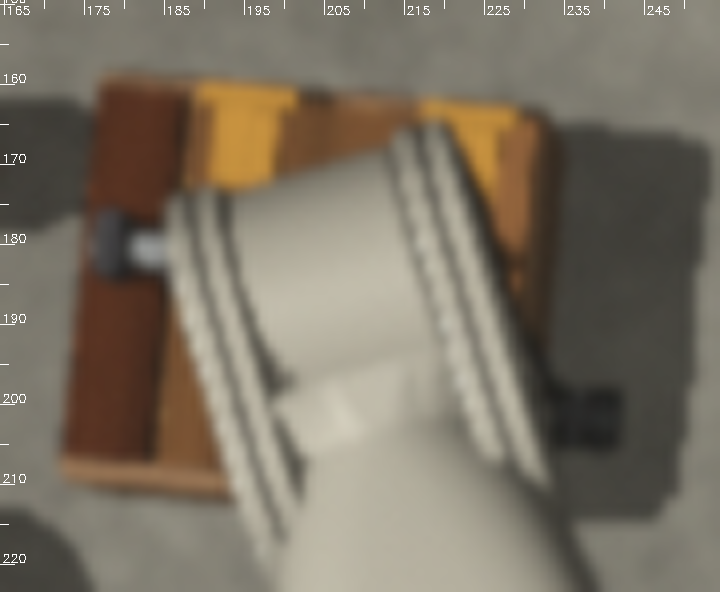

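>>> send_rows:
  targets:
    - [[0.5,4,0,0,0],[1.2,8,0,0,0],[2.35,13,0,0,0],[2.35,13,0,0,0],[2.35,13,-4,0,0],[2.35,13,-7,0,0],[2.35,13,-7.6,0,0],[2.35,13,-8,0,0],[2.35,13,-8,0,0]]

```text
clock: 15.08
eef_pos: [0.5137, 0.2867, 0.1628]
tool_rot: [0.042, 0.999, 0.001, 0.001]
ft_force: [-0.0, 0.9, -0.6]
grip_width: 0.0001
```

>>> send_rows:
  targets:
    - [[0,0,-0.2,0,0],[0,0,-0.4,0,0],[0,0,-0.4,0,0]]

```text
clock: 15.45
eef_pos: [0.5141, 0.2869, 0.1615]
tool_rot: [0.042, 0.999, 0.001, 0.002]
ft_force: [-3.1, -2.1, 13.3]
grip_width: -0.0
```

>>> send_rows:
  targets:
    - [[0,0,4,0,0],[0,0,8.8,0,0],[-1,-5,9,0,0],[-2,-11,9,0,0],[-3,-17,9,0,0],[-4,-23,9,0,0],[-5,-29,9,0,0],[-5,-35,9,0,0],[-4,-41,9,0,0],[-3,-47,9,0,0],[-2.15,-53,9,0,0],[-2.15,-57.2,9,0,0]]

```text
clock: 16.95
eef_pos: [0.4919, -0.2887, 0.2479]
tool_rot: [0.043, 0.999, -0.001, 0.001]
ft_force: [0.3, 0.6, 0.2]
grip_width: -0.0001
```

```bash
python3 - <<'E'
from h import *
snap("scene","scene9")
E
python3 st.py; python3 zoom.py scene9 180 140 90 74 8 zs9; python3 zoom.py scene9 260 220 100 90 6 zs9h
```

```text
17.0 [-0.536  0.378  0.238  1.427 -0.004 -0.445] [ 0.4914 -0.2931  0.2474] yaw 3.051 F [ 1.9 -3.3  0.7] [-0.15 -0.13  0.03] -0.0002
```

View pics/zs9.png

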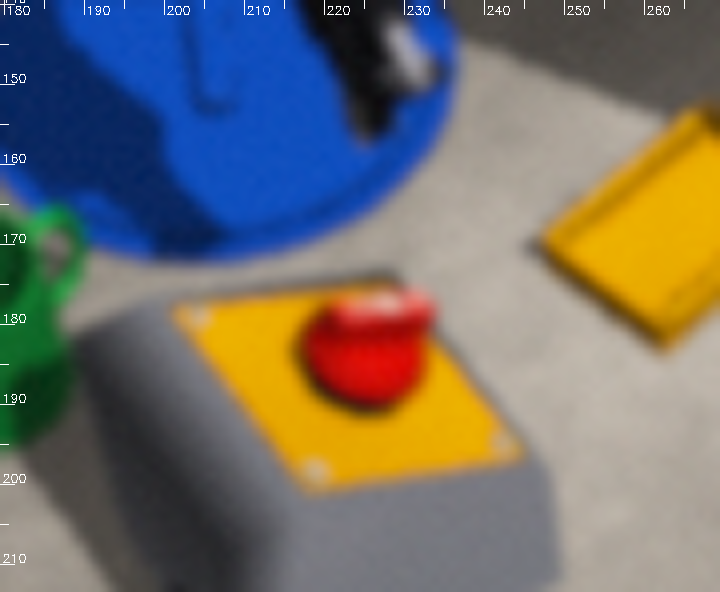

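View pics/zs9h.png

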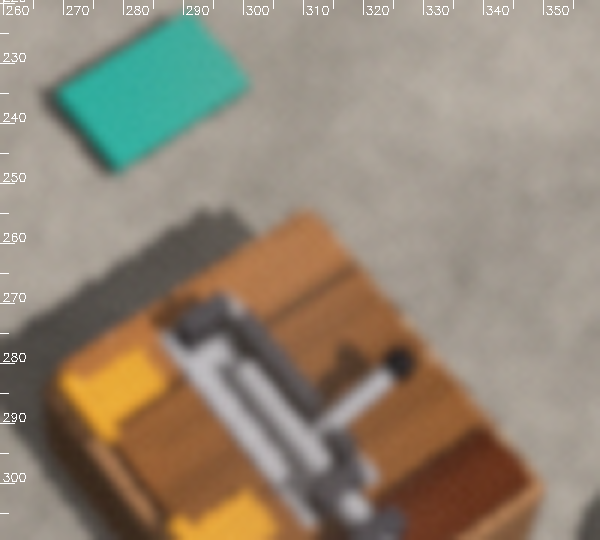

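>>> send_rows:
  targets:
    - [[0,0,0,0,0],[0,0,-4,0,0],[0,0,-7,0,0],[0,0,-8.8,0,0],[0,0,-8.8,0,0],[0.04,0.4,-8.8,0,0],[0.08,0.8,-8.8,0,0],[0.08,0.8,-8.8,0,0]]

```text
clock: 18.0
eef_pos: [0.4928, -0.2773, 0.1604]
tool_rot: [0.042, 0.999, -0.0, 0.001]
ft_force: [-0.3, -0.9, 1.0]
grip_width: -0.0001
```

```bash
python3 - <<'E'
from h import *
snap("scene","scene10"); snap("top","top10")
E
python3 st.py; python3 zoom.py scene10 180 140 90 74 8 zs10;python3 zoom.py top10 300 150 90 74 8 zt10
```

```text
18.1 [-0.513  0.407  0.051  1.214 -0.    -0.429] [ 0.4926 -0.2777  0.16  ] yaw 3.057 F [ 0.1 -1.   0.4] [-0.03 -0.   -0.05] -0.0001
```

View pics/zs10.png

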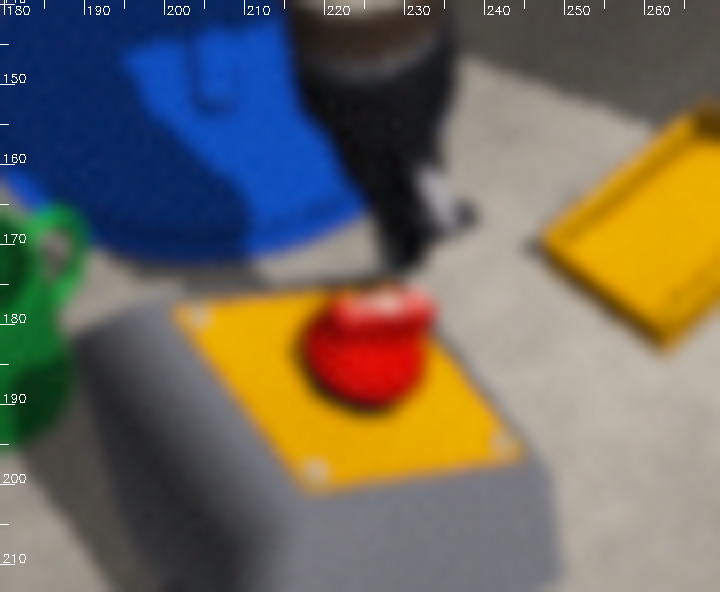

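View pics/zt10.png

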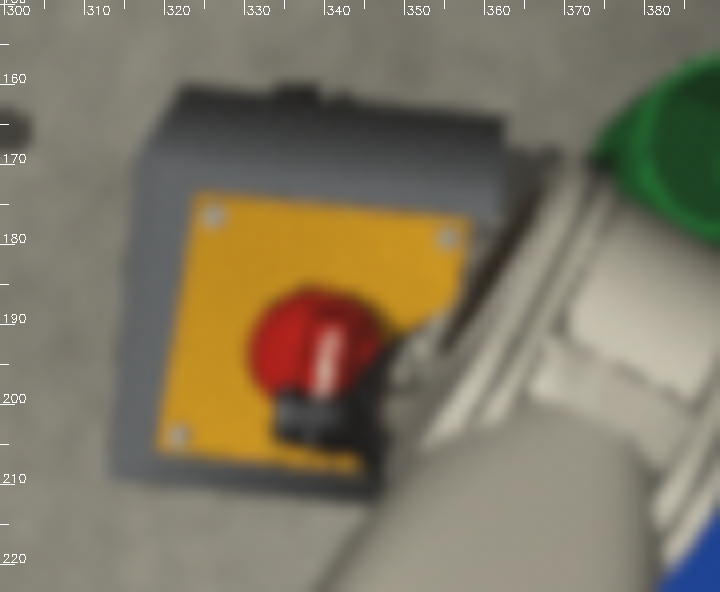

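>>> send_rows:
  targets:
    - [[0.03,0.3,0,0,0],[0.06,0.6,0,0,0],[0.09,0.9,0,0,0],[0.09,0.9,0,0,0]]

```text
clock: 18.6
eef_pos: [0.4932, -0.2685, 0.1594]
tool_rot: [0.042, 0.999, -0.0, -0.0]
ft_force: [0.0, -1.0, 0.6]
grip_width: 0.0001
```

>>> send_rows:
  targets:
    - [[0.03,0.3,0,0,0],[0.06,0.6,0,0,0],[0.06,0.6,0,0,0]]

```text
clock: 18.98
eef_pos: [0.4934, -0.2624, 0.1592]
tool_rot: [0.042, 0.999, 0.0, -0.0]
ft_force: [-1.6, -1.0, 0.3]
grip_width: 0.0
```

>>> send_rows:
  targets:
    - [[0.03,0.3,0,0,0],[0.06,0.6,0,0,0],[0.06,0.6,0,0,0]]

```text
clock: 19.35
eef_pos: [0.4941, -0.2565, 0.1593]
tool_rot: [0.042, 0.999, 0.0, -0.0]
ft_force: [-2.7, -2.7, 0.2]
grip_width: -0.0001
```

```bash
python3 - <<'E'
from h import *
snap("scene","scene11"); snap("top","top11")
E
python3 st.py; python3 zoom.py scene11 180 140 90 74 8 zs11;python3 zoom.py top11 300 150 90 74 8 zt11
```

```text
19.45 [-0.479  0.392  0.027  1.206  0.    -0.394] [ 0.4942 -0.2564  0.1593] yaw 3.0569 F [-2.2 -2.3 -1.2] [-0.39  0.58  0.04] -0.0001
```

View pics/zs11.png

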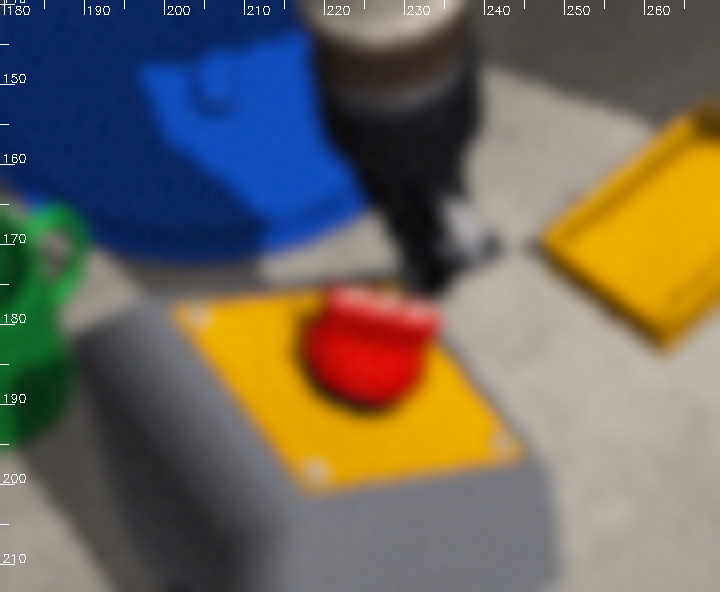

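View pics/zt11.png

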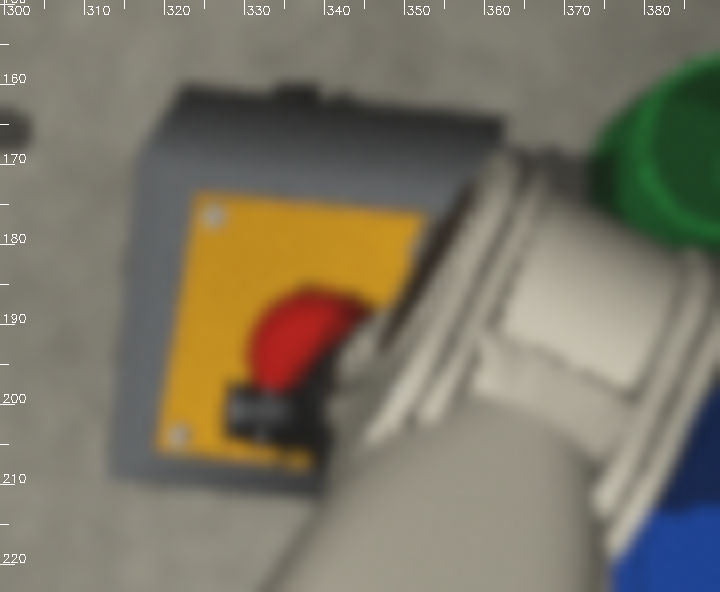

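```bash
cat > rd.py <<'E'
from h import *
a=-.09; ex=np.array([np.cos(a),np.sin(a),0]); e2=np.array([-np.sin(a),np.cos(a),0]); z=np.array([0,0,1.])
n=-.5*ex+.866*z; e1=.866*ex+.5*z
T0=np.array([.51277,-.24986,.18956])
for d in (.012,0):
  for th in (0,.3,.5,.7,.8,.9):
    T=T0-d*n; r=np.cos(th)*e1-np.sin(th)*e2
    q=proj("scene",[T+.028*r,T-.028*r]); print(d,th,np.round(q,1).tolist(),"slope deg",np.round(np.degrees(np.arctan2(*(q[1]-q[0])[::-1])),1))
E
python3 rd.py
```

```text
0.012 0 [[222.3, 178.0], [234.1, 176.6]] slope deg -6.3
0.012 0.3 [[221.5, 176.5], [235.0, 178.1]] slope deg 6.9
0.012 0.5 [[221.2, 175.5], [235.2, 179.0]] slope deg 14.1
0.012 0.7 [[221.3, 174.6], [235.2, 179.9]] slope deg 20.7
0.012 0.8 [[221.4, 174.2], [235.1, 180.3]] slope deg 23.9
0.012 0.9 [[221.6, 173.9], [234.9, 180.7]] slope deg 27.1
0 0 [[223.4, 175.5], [235.2, 174.3]] slope deg -6.1
0 0.3 [[222.5, 174.0], [236.1, 175.7]] slope deg 7.1
0 0.5 [[222.3, 173.1], [236.4, 176.7]] slope deg 14.3
0 0.7 [[222.4, 172.2], [236.4, 177.5]] slope deg 20.8
0 0.8 [[222.5, 171.8], [236.3, 177.9]] slope deg 24.0
0 0.9 [[222.7, 171.4], [236.1, 178.3]] slope deg 27.1
```

>>> send_rows:
  targets:
    - [[0.02,0.2,0,0,0],[0.04,0.4,0,0,0],[0.04,0.4,0,0,0]]

```text
clock: 19.82
eef_pos: [0.4949, -0.2525, 0.1598]
tool_rot: [0.042, 0.999, -0.0, 0.0]
ft_force: [-2.8, -2.0, 1.7]
grip_width: -0.0001
```

```bash
python3 - <<'E'
from h import *
snap("scene","scene12")
E
python3 st.py; python3 zoom.py scene12 205 160 50 45 14 zs12
```

```text
19.88 [-0.472  0.389  0.023  1.205  0.    -0.387] [ 0.4949 -0.2525  0.1597] yaw 3.057 F [-2.9 -2.5  2.1] [-0.47  0.71  0.03] -0.0003
```

View pics/zs12.png

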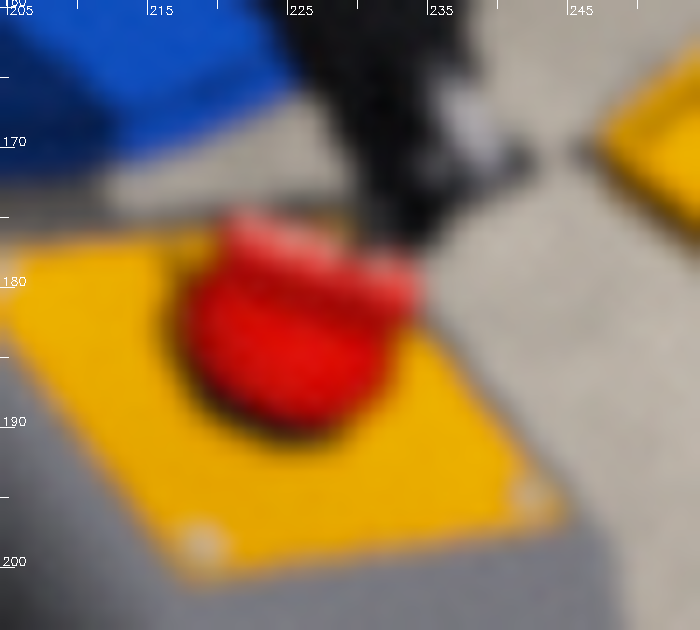

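>>> send_rows:
  targets:
    - [[0.02,0.2,0,0,0],[0.04,0.4,0,0,0],[0.04,0.4,0,0,0]]

```text
clock: 20.25
eef_pos: [0.4958, -0.2488, 0.1599]
tool_rot: [0.042, 0.999, -0.0, 0.001]
ft_force: [-2.0, -3.8, 2.8]
grip_width: 0.0003
```

```bash
python3 - <<'E'
from h import *
snap("scene","scene13")
E
python3 st.py; python3 zoom.py scene13 205 160 50 45 14 zs13
```

```text
20.3 [-0.465  0.386  0.019  1.202  0.    -0.381] [ 0.4957 -0.2489  0.1598] yaw 3.0569 F [-2.7 -3.8  2.4] [-0.79  0.42 -0.03] -0.0
```

View pics/zs13.png

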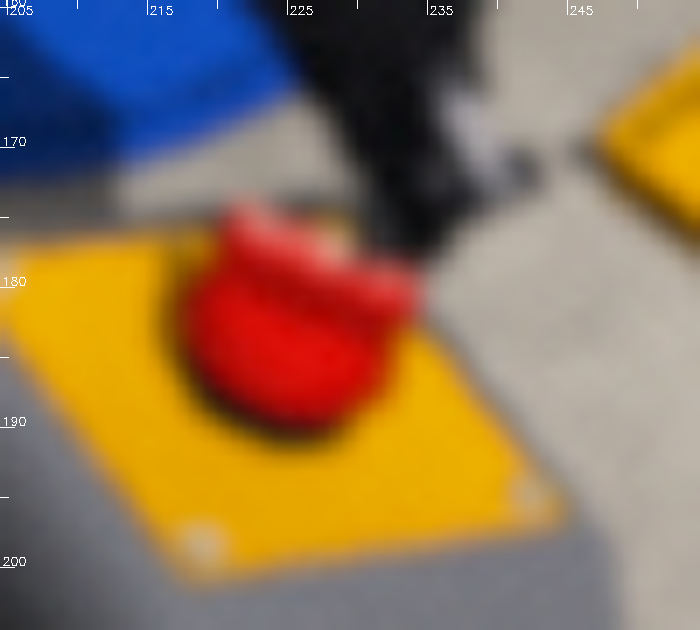

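>>> send_rows:
  targets:
    - [[0.02,0.2,0,0,0],[0.03,0.35,0,0,0],[0.03,0.35,0,0,0]]

```text
clock: 20.68
eef_pos: [0.4954, -0.2449, 0.1593]
tool_rot: [0.042, 0.999, 0.0, -0.0]
ft_force: [-2.5, -3.7, 2.5]
grip_width: -0.0
```

```bash
python3 - <<'E'
from h import *
snap("scene","scene14")
E
python3 st.py; python3 zoom.py scene14 205 160 50 45 14 zs14
```

```text
20.73 [-0.459  0.384  0.015  1.202  0.    -0.375] [ 0.4954 -0.245   0.1593] yaw 3.0569 F [-1.3 -3.9  1.9] [-0.77  0.49 -0.04] -0.0005
```

View pics/zs14.png

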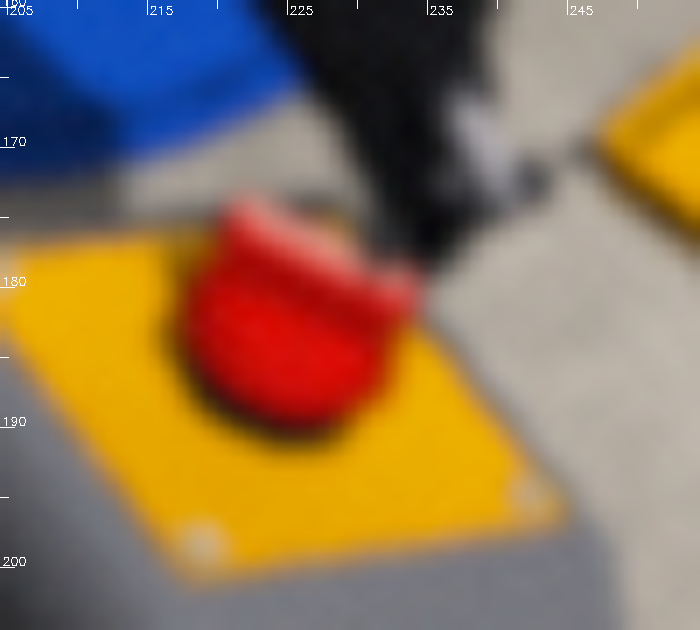

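>>> send_rows:
  targets:
    - [[0.02,0.2,0,0,0],[0.03,0.35,0,0,0],[0.03,0.35,0,0,0]]

```text
clock: 21.1
eef_pos: [0.4951, -0.2424, 0.1592]
tool_rot: [0.043, 0.999, -0.001, -0.001]
ft_force: [-4.0, -6.2, 1.9]
grip_width: -0.0001
```

```bash
python3 - <<'E'
from h import *
snap("scene","scene15")
E
python3 st.py; python3 zoom.py scene15 205 160 50 45 14 zs15
```

```text
21.15 [-0.454  0.382  0.011  1.201 -0.002 -0.369] [ 0.4951 -0.2424  0.1592] yaw 3.0561 F [-3.6 -6.3  1.3] [-1.25  0.69 -0.04] -0.0002
```

View pics/zs15.png

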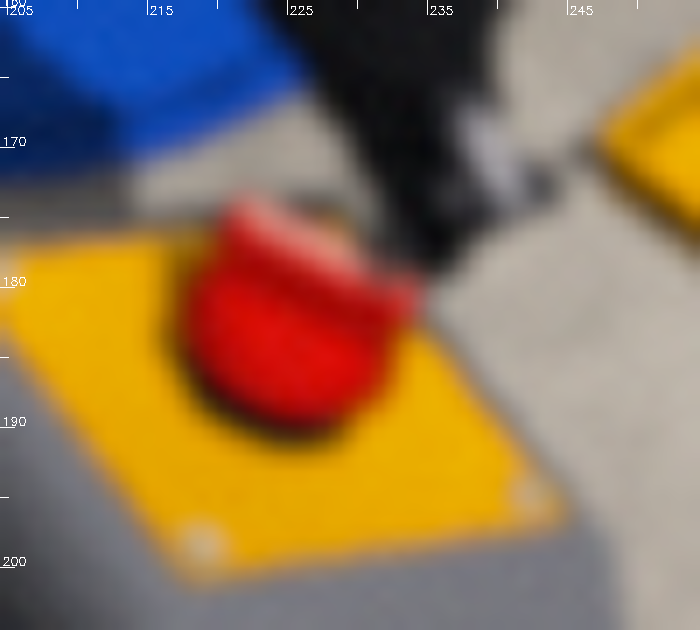

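>>> send_rows:
  targets:
    - [[-0.1,0.1,0.2,0,0],[-0.2,0.1,0.4,0,0],[-0.2,0.1,0.4,0,0]]

```text
clock: 21.52
eef_pos: [0.4925, -0.241, 0.1628]
tool_rot: [0.043, 0.999, -0.0, -0.001]
ft_force: [-4.6, -5.8, 0.1]
grip_width: -0.0001
```

```bash
python3 - <<'E'
from h import *
snap("scene","scene16")
E
python3 st.py; python3 zoom.py scene16 205 160 50 45 14 zs16
```

```text
21.57 [-0.454  0.375  0.011  1.209 -0.002 -0.369] [ 0.4926 -0.241   0.1627] yaw 3.0561 F [-5.2 -5.   1.5] [-1.09  0.81  0.02] -0.0002
```

View pics/zs16.png

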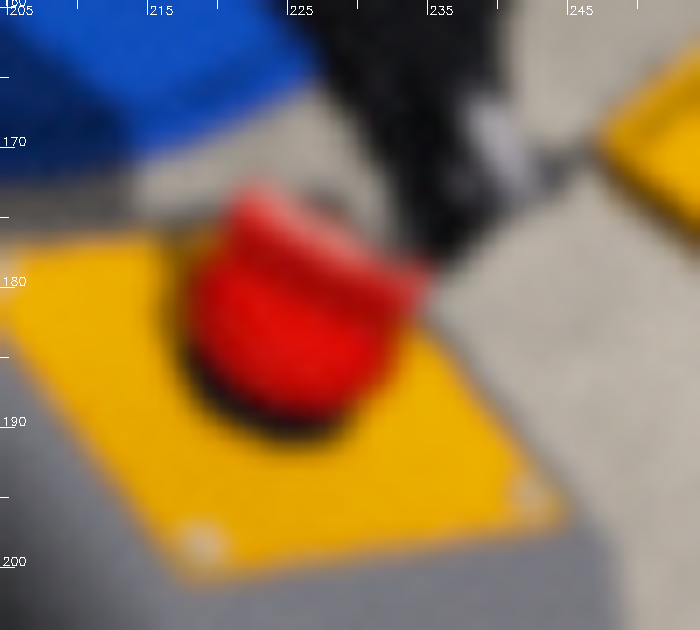

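>>> send_rows:
  targets:
    - [[-0.15,0.03,0.3,0,0],[-0.3,0.05,0.6,0,0],[-0.45,0.05,0.9,0,0],[-0.6,0.05,1.2,0,0],[-0.6,0.05,1.2,0,0]]

```text
clock: 22.2
eef_pos: [0.4873, -0.2394, 0.1751]
tool_rot: [0.042, 0.999, 0.001, -0.001]
ft_force: [-2.4, -1.6, -1.5]
grip_width: -0.0002
```

```bash
python3 - <<'E'
from h import *
snap("scene","scene17")
E
python3 st.py; python3 zoom.py scene17 205 160 50 45 14 zs17
```

```text
22.25 [-4.570e-01  3.560e-01  1.600e-02  1.232e+00  1.000e-03 -3.730e-01] [ 0.4873 -0.2395  0.175 ] yaw 3.0572 F [-3.3 -1.2 -1.6] [-0.25  0.68  0.01] 0.0001
```

View pics/zs17.png

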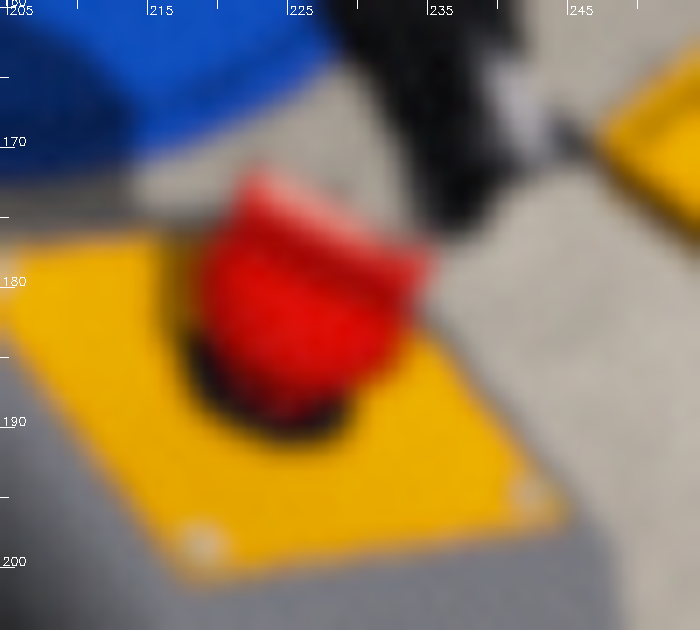

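>>> send_rows:
  targets:
    - [[-1,-0.5,1.5,0,0],[-2.5,-1,4,0,0],[-6,-1,7,0,0],[-11,0,9,0,0],[-15,5,9,0,0],[-15,10,9,0,0],[-15,10,9,0,0],[-15,10,9,0,0]]

```text
clock: 23.25
eef_pos: [0.3387, -0.1403, 0.2668]
tool_rot: [0.042, 0.999, -0.0, 0.002]
ft_force: [0.7, 0.4, -0.3]
grip_width: 0.0002
```

```bash
python3 - <<'E'
from h import *
snap("scene","scene18"); snap("top","top18")
E
python3 st.py; python3 zoom.py scene18 190 150 60 55 10 zs18;python3 zoom.py scene18 260 240 100 90 6 zs18h
```

```text
23.35 [-0.395 -0.042 -0.223  1.388  0.    -0.309] [ 0.3385 -0.1409  0.266 ] yaw 3.0559 F [ 0.1 -0.3 -0.6] [0.02 0.01 0.04] -0.0002
```

View pics/zs18.png

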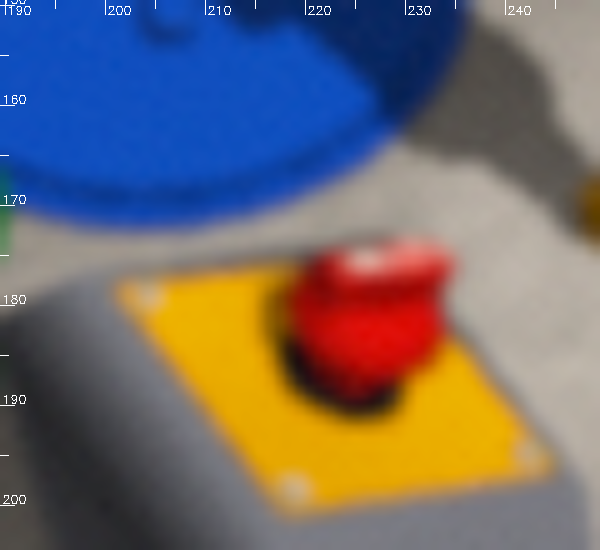

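View pics/zs18h.png

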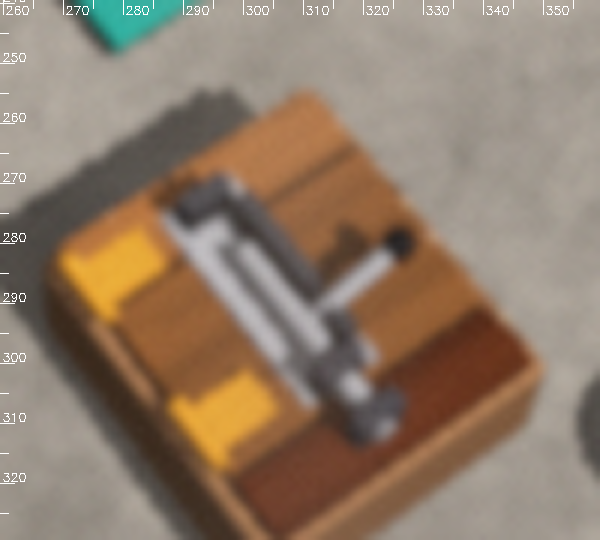

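View pics/top18.png

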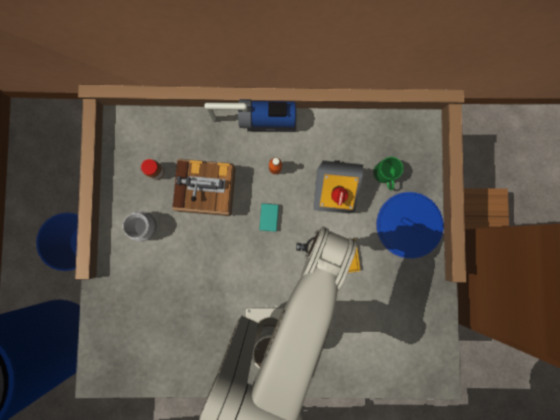

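Run:
```python
import cv2,numpy as np
def cen(im,box):
    u0,v0,w,h=box; c=im[v0:v0+h,u0:u0+w].astype(int); m=(c[...,2]>120)&(c[...,1]<90)&(c[...,0]<90)
    v,u=np.nonzero(m); cc=np.cov(u,v); a=0.5*np.degrees(np.arctan2(2*cc[0,1],cc[0,0]-cc[1,1])); return len(u),u.mean()+u0,v.mean()+v0,a
for f,b in(("scene0",(210,165,35,35)),("scene9",(210,165,35,35)),("scene17",(210,165,35,35)),("scene18",(210,165,35,35)),("top0",(325,180,30,32)),("top18",(325,180,30,32))):
    im=cv2.imread(f"pics/{f}.png"); 
    m=cen(im,b); print(f,np.round(m,2))
a,b=[cv2.imread(f"pics/{f}.png")[165:200,210:245].astype(int) for f in("scene0","scene18")]
print("diff",abs(a-b).mean())
```

```text
scene0 [173.   225.98 181.29   5.67]
scene9 [162.   225.39 183.58   8.8 ]
scene17 [177.   225.71 181.13  13.3 ]
scene18 [171.   226.   181.3    7.45]
top0 [149.   338.15 195.3   23.12]
top18 [149.   338.15 195.3   23.12]
diff 3.2764625850340137
```

The head has returned to exactly where it started in both cameras, and the bolt is home, so I'm handing the job in.

```bash
python3 -c "
from workcell import bot
print(bot.job_done())"
```

```text
the job is handed in; nothing more can be done
None
```

The job is handed in: the button was pressed and latched, the bolt was slid home with its handle down, and the button was released by a clockwise twist. The hand-in gives no verdict, so success rests on my own checks. The arm was clear of everything after about 23 s of the 64 s allowed.

- **Press:** I pushed the head in along its axis until it met a hard stop at about 30 N. The camera then showed it latched down.
- **Bolt:** I slid the bolt about 53 mm until it met its stop. The jaws slipped off the ball at the start of the swing, so I hooked the handle over with closed fingers and it dropped into the notch. Pressing lightly on the ball put its top at 162 mm, which is where it should be when fully down.
- **Twist:** I pushed the front end of the ridge sideways, clockwise, to about 0.85–0.9 rad. Then I raised the fingers so the head could spring up, and backed away.

**Last checks:**
- **Button:** the red head's position in both cameras matches the starting pictures to within about 0.02 pixels, so it is up. In the top view its angle matches too. The scene view differs by about 2° in the image, likely lighting or shadow.
- **Bolt and force:** the handle still showed down in the notch. Wrist force was about zero.
- **Bystanders:** the top view showed them where they were. The soap tray was partly hidden by the arm, and I judged this by eye only.

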